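# Swap the drive pulleys for low speed

### The job

Gear this drive down for slow running, the belt is already off: swap the two pulleys so that the small one sits on the green motor and the large one on the blue spindle bearing, both hub up and fully down on their shaft shoulders; the rubber mat is there to park a pulley on meanwhile. Then slip the two keeper collars, which lie on the bench, over the shaft ends to rest on the hubs: the black collar on the motor shaft, the brass collar, which fits only the thin nose, on the spindle. Leave the spanner and the oil can where they are.

Things in the scene. Friction and masses are not known exactly. Their poses are not given: they have to be found in the camera images.
- motor: Green finned motor with a black terminal box, fixed on a grey base plate; bright shaft straight up. Motor and spindle may stand either way round, 190 mm apart. Origin: on the shaft axis under the motor flange, 10 mm above the bench; z up. Heights over the origin: shoulder that a pulley seats on 48 mm; 16 mm thick shaft from there to 100 mm; tapers to a 5 mm end at 110 mm.
- spindle: Blue cast bearing with a square flange, fixed on the same plate; bright spindle straight up. Origin: on the spindle axis under the flange, 10 mm above the bench; z up. Heights over the origin: shoulder that a pulley seats on 48 mm; 16 mm thick from there to 84 mm; then a nose 10 mm thick to 100 mm, tapering to a 3.6 mm end at 110 mm.
- large_pulley: Bright aluminium V-belt pulley lying flat: grooved rim 100 mm across, 20 mm thick; on its upper side a round hub 34 mm across stands 20 mm above the rim (40 mm high in all). Plain 20 mm bore right through. About 0.42 kg. Origin: centre of the underside, on the bore axis; z up. At the start it sits on the motor. Best gripped by the hub from above.
- small_pulley: Bright aluminium V-belt pulley lying flat: grooved rim 62 mm across, 20 mm thick; on its upper side a round hub 34 mm across stands 20 mm above the rim (40 mm high in all). Plain 20 mm bore right through. About 0.2 kg. Origin: centre of the underside, on the bore axis; z up. At the start it sits on the spindle. Best gripped by the hub from above.
- black_collar: Dark steel ring, 36 mm outside, 20 mm bore, 15 mm high, lying flat on the bench. Origin: centre of the underside; z up along the bore. Fits the motor shaft.
- brass_collar: Brass ring, 27 mm outside, 14 mm bore, 15 mm high, lying flat on the bench. Origin: centre of the underside; z up along the bore. Fits the thin spindle nose only.
- mat: Black rubber mat, 120 x 120 x 3 mm, fixed flat on the bench and empty: the free spot. Origin: centre of its underside (bench height); its top is 3 mm higher.
- wrench: Bright steel combination spanner, 224 mm long, 8 mm high, lying loose behind the drive; its length is along its y. Origin: centre of the underside. To be left alone.
- oil_can: Grey thumb oiler with a thin brass spout, 70 mm wide, 156 mm high with the spout, standing loose to the right of the drive. Origin: centre of the underside. To be left alone.
Mind the look-alikes: they are no part of the job. Leave any purple look-alike of the small_pulley alone.

How it is judged:
At the end, for the whole second after the job is handed in: Small pulley and black collar on the motor, large pulley and brass collar on the spindle: pulleys hub up and down on the shoulders, collars flat on the hubs (each within about 4 mm in height, 6 mm of the axis, tilt under 0.12 rad), all at rest (horizontal distance between each of small_pulley, black_collar and motor below 0.006 m and z of small_pulley in the frame of motor between 0.043 and 0.052 m and angle between each of small_pulley, large_pulley, black_collar, brass_collar's own z axis and vertical below 0.12 rad and linear speed of each of small_pulley, large_pulley, black_collar, brass_collar below 0.02 m/s and horizontal distance between each of large_pulley, brass_collar and spindle below 0.006 m and z of large_pulley in the frame of spindle between 0.043 and 0.052 m and z of black_collar in the frame of motor between 0.083 and 0.092 m and z of brass_collar in the frame of spindle between 0.083 and 0.092 m); the robot touches nothing.
It fails at once if the spanner is moved more than 30 mm (distance of wrench from where it was at the start of the episode above 0.03 m).
It fails at once if the oil can is moved more than 30 mm or tipped over (distance of oil_can from where it was at the start of the episode above 0.03 m or angle between oil_can's own z axis and vertical above 0.4 rad).
It also fails if it takes over 138 s, if anything falls off the work surface, if the arm or the gripper's body presses on something with over 40 N, if the wrist force passes 120 N, or if a joint passes its speed limit or range.

### The arm

A 7-joint arm with a two-finger parallel gripper is mounted at the origin on a cart in front of the work surface, level with it; the furniture and walls round the work are solid. World frame = base frame: x ahead of the robot, y to its left, z up, the work surface at z = 0. Lengths are in m, angles in rad, forces in N, time in s.
With the tool pointing down it reaches from about 0.425 to 0.925 m from the base axis. Payload 6.8 kg.
Tool frame: the origin (TCP) lies midway between the tips of the shut fingers; the grasp point (between the pads) lies 19 mm behind it (env.hold_point_z is the distance from the TCP to the grasp point, in m); z points along the fingers, y is the line along which they close (so a half turn about z gives the same grasp; the last joint's range is limited). The gripper opens to 85 mm and grips with 20 to 120 N. Pads are 22 mm wide; open, the fingers measure 114 mm over their backs; the gripper's body (76 mm by 85 mm) begins 54 mm behind the grasp point. The pads swing forward as they close: fully open they stand 13 mm farther back than shut.
Start: joints at [-1.255, 0.477, 0.022, 1.555, -0.011, 1.109, -0.083], TCP at [0.278, 0.615, 0.231] pointing down, gripper open.
Joint ranges: [-2.96, 2.96], [-0.34, 2.1], [-1.41, 1.46], [0.24, 2.44], [-1.37, 4.51], [0.17, 1.92], [-2.96, 2.96]. Speed limits (rad/s): [2.39, 2.39, 3.14, 3.14, 3.14, 3.14, 3.14].

### API

Orientations are given as [roll, pitch, yaw] about the fixed x, y, z axes, in that order (R = Rz(yaw) Ry(pitch) Rx(roll)).
In Python, from station import env gives the robot as it stands.
- The arm moves only by the tool apply_moves, never from a script. Its argument "steps" is one flat list of numbers, 7 for each row, row after row: the shift along the world's x, y, z in units of 0.8 m (1.0 is 0.8 m), then the turn, a rotation vector about the world's x, y, z in units of pi rad (1.0 is pi rad), then the closure, from 0 (fully open) to 1 (shut). In form: [dx, dy, dz, rx, ry, rz, hand, dx, dy, dz, rx, ry, rz, hand, ...]. A call has exactly 10 rows; each row is the pose to reach, as a shift and turn from the pose commanded when the call began, turning the shorter way round; what a row does not reach only later rows make up. A row lasts 1/12 s, in which the tool goes at most 41.7 mm and 7.16 degrees, less where a joint would pass 70% of its speed; a pose out of reach is approached as far as the arm can. A call with a number of a shift or a turn outside -1 to 1 is refused whole. A call with a gripper value outside its range is refused whole. The fingers move at their own pace and stop on an object; the grip force is fixed at half the most. Time passes only in rows, so rows that repeat a pose let the fingers close, or fill a call up. It gives the time, the measured TCP pose, the force, the opening and the grip force at its end, in the units of the state.
- env.sense(): the state, without advancing time (a new reading comes with each control period).
- env.snapshot(name): name is "side" or "top"; returns (picture, depth): 480x640x3 uint8, red, green, blue; 480x640 float32, m along the optical axis (not along the pixel's ray), 0 where there is no reading.
- env.camera_model(name): a dict with "K" (3x3 intrinsics, pixels), "k1" (the pictures are not rectified: a ray, as slopes to the right and down, at radius r is drawn at 1 + k1 r^2 times it, then the intrinsics apply), "R" (3x3) and "t" (3): a world point X has camera coordinates R X + t. Camera axes: x right, y down, z forward; pixel columns grow to the right and rows downward; lengths in m; the calibration is good to about 2 mm. A picture is of the moment at which its call begins. camera_model takes no time and is no camera call.
- env.job_done(): hands the job in; it is judged then, once.
The state is a dict: "time": time; "qpos": joint angles; "dq": joint speeds; "joint_torque": joint torques, N m; "tool_pos": TCP position; "tool_rot": TCP orientation; "contact_force": force on the tool from outside, world axes, zero at the start; "wrist_torque": the same for the moment, N m; "width": finger opening in m; "grip_force": force on a finger pad.
Only numpy, scipy, OpenCV 4.12 (cv2) and the standard library are available. Lean on these libraries where they do the work, as an engineer would, in place of code of your own. Each camera call takes 0.05 s, during which the arm holds its last target. There are 200 camera calls.

## Working session

There is one attempt and no reset: what is moved stays moved. The work goes in short steps, Python scripts to look and compute and a tool call to move; the robot and the scene stay as the last step left them, time stands still between calls to the robot, and variables do not carry over. Pictures are saved under pics/ and viewed, at most 14 in all, crops included, and the job is handed in when it is done.

Besides the shell and the picture viewer there is one more tool, called after ">>>" as name(argument=value, ...) on one line, values as JSON. apply_moves: Moves the arm, as the interface text tells. Its arguments: {"type":"object","properties":{"steps":{"type":"array"}},"required":["steps"]}

```bash
mkdir -p pics
cat > h.py <<'E'
import numpy as np, cv2
from station import env
def snap(n,tag):
    im,d=env.snapshot(n); cv2.imwrite(f'pics/{tag}.png',im[:,:,::-1]); np.savez(f'pics/{tag}.npz',im=im,d=d); return im,d
def rays(n,uv):
    c=env.camera_model(n); K=np.array(c['K'],float); uv=np.atleast_2d(uv).astype(float)
    p=cv2.undistortPoints(uv.reshape(-1,1,2),K,np.array([c['k1'],0,0,0,0.])).reshape(-1,2)
    R=np.array(c['R']);t=np.array(c['t']); return -R.T@t, p, R, t
def plane(n,uv,z):
    o,p,R,t=rays(n,uv); d=np.c_[p,np.ones(len(p))]@R; return o+d*((z-o[2])/d[:,2])[:,None]
def pts(n,uv,dep):
    o,p,R,t=rays(n,uv); return (np.c_[p,np.ones(len(p))]*np.asarray(dep)[:,None]-t)@R
def cloud(n,d):
    v,u=np.mgrid[:480,:640]; P=pts(n,np.c_[u.ravel(),v.ravel()],d.ravel()).reshape(480,640,3); P[d==0]=np.nan; return P
E
python3 - <<'E'
from h import *
for n in('top','side'):
    snap(n,n+'0'); c=env.camera_model(n); print(n,c['k1'],np.round(-np.array(c['R']).T@c['t'],3),np.round(c['R'],2).tolist(),c['K'][0][0])
s=env.sense(); print({k:np.round(v,3) for k,v in s.items()}, env.hold_point_z)
E
```

```text
top -0.04172357230762517 [0.087 0.093 1.305] [[-0.14, -0.99, -0.0], [-0.91, 0.13, -0.4], [0.4, -0.06, -0.92]] 448.20889625088364
side 0.030258052438707102 [0.588 0.758 0.96 ] [[-1.0, -0.03, 0.01], [-0.03, 0.77, -0.64], [0.02, -0.64, -0.77]] 470.43947133999603
{'time': np.float64(0.1), 'qpos': array([-1.255,  0.478,  0.022,  1.556, -0.011,  1.109, -0.083]), 'dq': array([ 0.001, -0.001,  0.001, -0.003, -0.001,  0.   , -0.002]), 'joint_torque': array([ 4.0000e-03, -5.9776e+01,  1.6130e+00, -2.8195e+01,  1.3000e-02,
        5.0000e-03,  0.0000e+00]), 'tool_pos': array([0.277, 0.615, 0.23 ]), 'tool_rot': array([-3.14 ,  0.   ,  2.718]), 'contact_force': array([ 0.286, -0.594, -0.489]), 'wrist_torque': array([ 0.037, -0.023,  0.03 ]), 'grip_force': np.float64(0.0), 'width': np.float64(0.085)} 0.0187
```

View pics/top0.png

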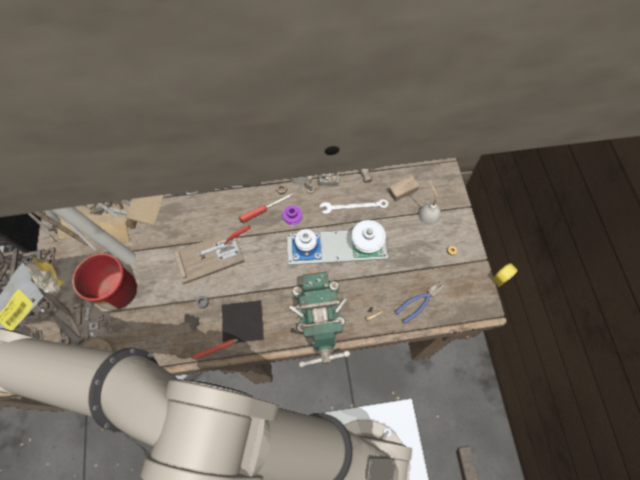

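View pics/side0.png

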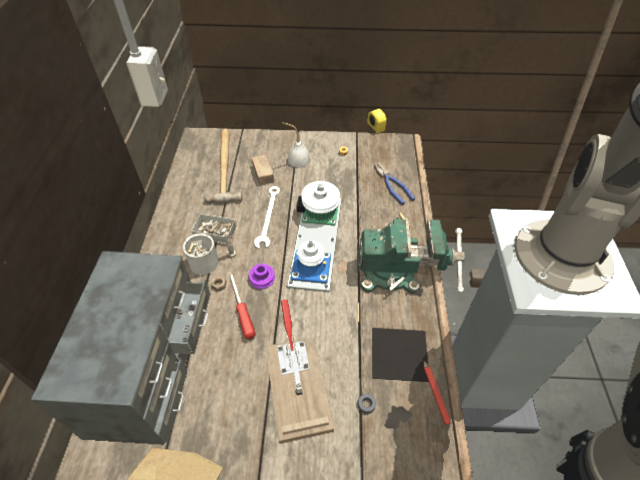

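The top view shows the small pulley on the blue spindle at (306,240) and the large pulley on the green motor at (369,238). The mat is at (243,320), and the purple look-alike to avoid is at (292,215). Ring candidates are dark (202,301), brass (453,250) and brown (282,189). In the side view the same rings are at (366,403), (343,150) and (218,284). I'll enlarge these and measure them.

```bash
cat > m.py <<'E'
from h import *
T=np.load('pics/top0.npz');S=np.load('pics/side0.npz')
def crop(im,u,v,r,s): return cv2.resize(im[v-r:v+r,u-r:u+r,::-1],(s,s),interpolation=cv2.INTER_CUBIC)
a=[crop(T['im'],u,v,r,250) for u,v,r in((202,301,15),(453,250,15),(282,189,15))]
b=[crop(S['im'],u,v,r,250) for u,v,r in((366,403,20),(343,150,20),(218,284,20))]
cv2.imwrite('pics/c1.png',np.vstack([np.hstack(a),np.hstack(b)]))
for n,D,L in(('top',T,dict(small=(306,240),large=(369,238),blk=(202,301),brass=(453,250),brown=(282,189),mat=(243,320),vice=(320,300),can=(429,213),purple=(292,215),wrench=(355,207))),('side',S,dict(small=(311,250),large=(320,192),blk=(366,403),brass=(343,150),brown=(218,284),mat=(399,355),can=(298,155),purple=(261,275)))):
    C=cloud(n,D['d'])
    for k,(u,v) in L.items():
        w=C[v-12:v+13,u-12:u+13].reshape(-1,3)
        print(n,k,np.round(C[v,u],3),'zmax',np.round(np.nanmax(w[:,2]),3),'planes',np.round(plane(n,(u,v),0.015)[0],3))
C=cloud('top',T['d']); print('bench z',np.nanmedian(C[250:280,400:440,2])); 
v=C[270:345,295:345].reshape(-1,3); print('vice max',np.nanmax(v,0),np.nanmin(v,0))
E
python3 m.py
```

```text
top small [0.624 0.067 0.102] zmax 0.121 planes [0.663 0.065 0.015]
top large [ 0.607 -0.118  0.094] zmax 0.123 planes [ 0.641 -0.132  0.015]
top blk [ 0.515  0.402 -0.   ] zmax 0.022 planes [0.51  0.398 0.015]
top brass [ 0.567 -0.391  0.001] zmax 0.022 planes [ 0.562 -0.385  0.015]
top brown [0.864 0.12  0.004] zmax 1.001 planes [0.858 0.12  0.015]
top mat [0.438 0.283 0.003] zmax 0.012 planes [0.435 0.281 0.015]
top vice [0.427 0.054 0.139] zmax 0.145 planes [0.463 0.049 0.015]
top can [ 0.683 -0.33   0.05 ] zmax 0.102 planes [ 0.7   -0.341  0.015]
top purple [0.745 0.099 0.037] zmax 0.049 planes [0.757 0.099 0.015]
top wrench [ 0.758 -0.108  0.011] zmax 0.015 planes [ 0.756 -0.108  0.015]
side small [0.636 0.086 0.098] zmax 0.121 planes [0.641 0.021 0.015]
side large [ 0.623 -0.104  0.099] zmax 0.123 planes [ 0.626 -0.188  0.015]
side blk [ 0.508  0.399 -0.003] zmax 0.02 planes [0.51  0.406 0.015]
side brass [ 0.563 -0.39   0.001] zmax 0.019 planes [ 0.563 -0.373  0.015]
side brown [ 0.863  0.121 -0.004] zmax 0.126 planes [0.858 0.133 0.015]
side mat [0.434 0.293 0.001] zmax 0.007 planes [0.436 0.3   0.015]
side can [ 0.696 -0.312  0.042] zmax 0.075 planes [ 0.7   -0.344  0.015]
side purple [0.754 0.12  0.039] zmax 0.042 planes [0.758 0.103 0.015]
bench z 0.0013962344458541308
vice max [0.57398928 0.1393141  0.14644322] [ 0.31305522 -0.0378239  -0.01862626]
```

View pics/c1.png

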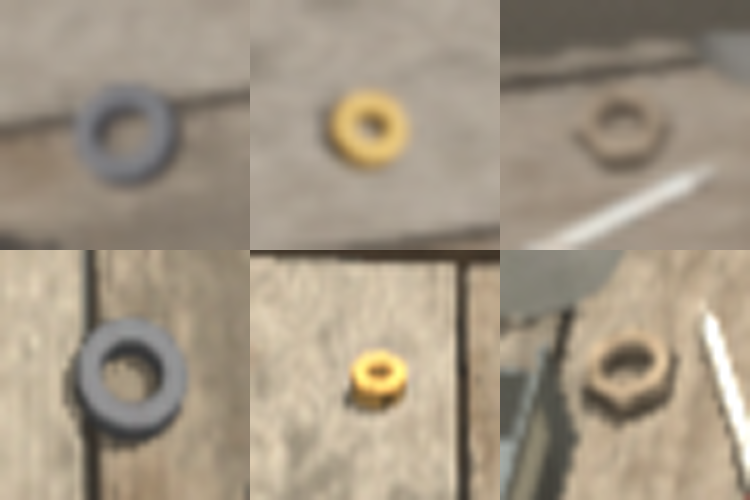

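The crops confirm it: dark plain ring (202,301) is the black collar, brass plain ring (453,250) is the brass collar. The brown one is a hex nut, a decoy. Next I'll measure precisely.

```bash
cat > m2.py <<'E'
from h import *
from scipy.optimize import least_squares
T=np.load('pics/top0.npz');S=np.load('pics/side0.npz')
def circ(P,r):
    f=least_squares(lambda c:np.hypot(P[:,0]-c[0],P[:,1]-c[1])-r,P[:,:2].mean(0),loss='soft_l1',f_scale=.001); return f.x, np.abs(f.fun).mean()
def ringfit(n,im,win,test,z,r):
    u0,u1,v0,v1=win; m=np.zeros((480,640),np.uint8); m[v0:v1,u0:u1]=test(im[v0:v1,u0:u1].astype(int))*255
    k,l,st,ce=cv2.connectedComponentsWithStats(m); i=1+np.argmax(st[1:,4]); 
    c=max(cv2.findContours((l==i).astype(np.uint8),0,1)[0],key=cv2.contourArea)[:,0]
    return ce[i],plane(n,c,z),st[i]
hs=lambda a:cv2.cvtColor(a.astype(np.uint8),cv2.COLOR_RGB2HSV).astype(int)
for nm,n,D,win,test,r in(('blk','top',T,(190,214,290,312),lambda a:(hs(a)[...,1]<45)&(a[...,2]>a[...,0]-6),.018),('blk','side',S,(350,382,388,418),lambda a:(hs(a)[...,1]<45)&(a[...,2]>a[...,0]-6),.018),
 ('brass','top',T,(443,463,241,260),lambda a:hs(a)[...,1]>95,.0135),('brass','side',S,(333,353,141,160),lambda a:hs(a)[...,1]>120,.0135)):
    ce,P,st=ringfit(n,D['im'],win,test,.0075,r); print(nm,n,ce,st,'bbox-mid@.0075',np.round(((P.max(0)+P.min(0))/2)[:2],4),np.round(P.max(0)-P.min(0),3))
for n,D in(('top',T),('side',S)):
    C=cloud(n,D['d'])
    for nm,c0,R in(('small',(.63,.077),.031),('large',(.615,-.112),.05)):
        q=np.hypot(C[...,0]-c0[0],C[...,1]-c0[1])
        for lab,lo,hi,rm in(('tip',.108,.13,.02),('hub',.09,.106,.03),('rim',.072,.086,.065)):
            m=(q<rm)&(C[...,2]>lo)&(C[...,2]<hi); P=C[m]
            print(n,nm,lab,m.sum(),'mean',np.round(P.mean(0),4),'bbmid',np.round((P.max(0)+P.min(0))[:2]/2,4),np.round(np.ptp(P,0),3))
E
python3 m2.py
python3 - <<'E'
import cv2,numpy as np
T=cv2.imread('pics/top0.png')[195:275,275:405];S=cv2.imread('pics/side0.png')[170:295,270:360]
a=cv2.resize(T,None,fx=3.4,fy=3.4,interpolation=2);b=cv2.resize(S,None,fx=3.8,fy=3.8,interpolation=2)
h=max(a.shape[0],b.shape[0]);o=np.zeros((h,a.shape[1]+b.shape[1],3),np.uint8);o[:a.shape[0],:a.shape[1]]=a;o[:b.shape[0],a.shape[1]:]=b
cv2.imwrite('pics/c2.png',o);print(o.shape)
E
```

```text
blk top [201.79220779 301.50649351] [196 296  12  12  77] bbox-mid@.0075 [0.511  0.4016] [0.035 0.033 0.   ]
blk side [366.22277228 403.0990099 ] [358 394  18  19 202] bbox-mid@.0075 [0.5081 0.403 ] [0.035 0.037 0.   ]
brass top [451.61818182 250.10909091] [448 246   9   9  55] bbox-mid@.0075 [ 0.565  -0.3839] [0.027 0.027 0.   ]
brass side [342.91489362 150.78723404] [339 147   9   8  47] bbox-mid@.0075 [ 0.5627 -0.3799] [0.025 0.034 0.   ]
top small tip 11 mean [0.6359 0.0683 0.1158] bbmid [0.6315 0.0689] [0.02  0.008 0.013]
top small hub 94 mean [0.6365 0.0672 0.0987] bbmid [0.638  0.0671] [0.034 0.033 0.015]
top small rim 194 mean [0.634  0.0674 0.079 ] bbmid [0.6383 0.0669] [0.061 0.061 0.013]
top large tip 22 mean [ 0.6212 -0.1214  0.1156] bbmid [ 0.6212 -0.1216] [0.012 0.015 0.014]
top large hub 82 mean [ 0.6193 -0.1203  0.0991] bbmid [ 0.6229 -0.1218] [0.035 0.033 0.015]
top large rim 681 mean [ 0.6219 -0.122   0.0786] bbmid [ 0.6235 -0.1224] [0.101 0.1   0.014]
side small tip 16 mean [0.6382 0.0734 0.1151] bbmid [0.6378 0.0741] [0.007 0.007 0.011]
side small hub 133 mean [0.638  0.0749 0.097 ] bbmid [0.6381 0.0726] [0.031 0.033 0.016]
side small rim 268 mean [0.6381 0.0794 0.0779] bbmid [0.6386 0.0751] [0.06  0.059 0.014]
side large tip 28 mean [ 0.6227 -0.1144  0.1148] bbmid [ 0.6221 -0.1147] [0.013 0.015 0.014]
side large hub 94 mean [ 0.6233 -0.1127  0.0973] bbmid [ 0.6235 -0.115 ] [0.032 0.034 0.015]
side large rim 680 mean [ 0.6227 -0.1131  0.0775] bbmid [ 0.6224 -0.1189] [0.098 0.101 0.013]
(475, 784, 3)
```

View pics/c2.png

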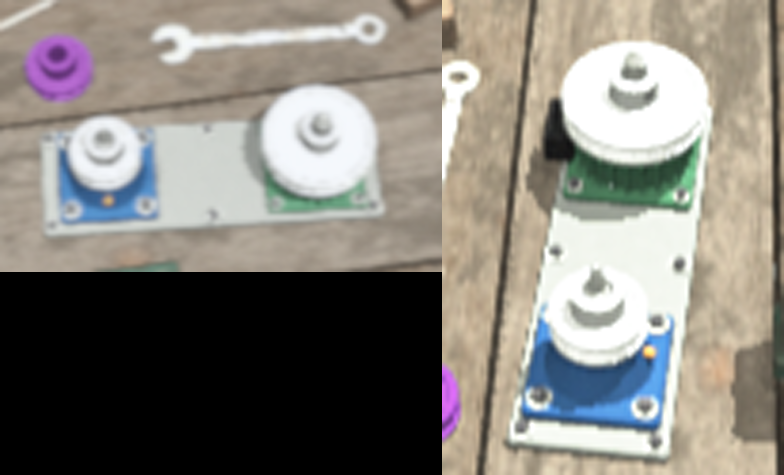

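The pulleys match the listed sizes and the axes come out about 190 mm apart, but the cameras disagree by about 6 mm in y. I'll refine by casting the far half of each rim silhouette onto the known rim-top height.

```bash
cat >> h.py <<'E'
from scipy.optimize import least_squares
def sil(n,C,c0,R,zlo,ztop,zbot,hw):
    """outline of a disc of radius R (top edge ztop, lower edge zbot) from height-map mask -> centre xy, fitted radius, resid"""
    q=np.hypot(C[...,0]-c0[0],C[...,1]-c0[1]); m=((q<hw)&(C[...,2]>zlo)).astype(np.uint8)
    m=cv2.morphologyEx(m,cv2.MORPH_CLOSE,np.ones((3,3),np.uint8))
    c=max(cv2.findContours(m,0,1)[0],key=cv2.contourArea)[:,0].astype(float)
    o=rays(n,(0,0))[0]; a=np.array(c0)-o[:2]; a/=np.linalg.norm(a)
    A=plane(n,c,ztop)[:,:2];B=plane(n,c,zbot)[:,:2]
    far=(A-A.mean(0))@a>0.15*R; near=(B-B.mean(0))@a<-0.25*R
    out=[]
    for P in(A[far],B[near],np.r_[A[far],B[near]]):
        f=least_squares(lambda p:np.hypot(P[:,0]-p[0],P[:,1]-p[1])-p[2],[*c0,R],bounds=([-2,-2,R-.003],[2,2,R+.001]),loss='soft_l1',f_scale=.001); out.append(np.round([*f.x,np.abs(f.fun).mean()],4).tolist())
    return out
E
python3 - <<'E'
from h import *
for n in('top','side'):
    D=np.load(f'pics/{n}0.npz');C=cloud(n,D['d'])
    for nm,c0,R in(('small',(.638,.0705),.031),('large',(.6225,-.118),.05)): print(n,nm,sil(n,C,c0,R,.05,.078,.058,R+.02), 'hub',sil(n,C,c0,.017,.088,.098,.090,.03)[0])
    print('shaft px', {k:None for k in ()})
    # white-colour mask variant: blue flange / mat
    h=cv2.cvtColor(D['im'],cv2.COLOR_RGB2HSV); m=(h[...,2]<60)
    w={'top':(215,270,295,345),'side':(365,432,322,386)}[n]; mm=np.zeros((480,640),np.uint8); mm[w[2]:w[3],w[0]:w[1]]=m[w[2]:w[3],w[0]:w[1]]
    c=max(cv2.findContours(mm,0,1)[0],key=cv2.contourArea); r=cv2.minAreaRect(c); b=plane(n,cv2.boxPoints(r),.003); print('mat',np.round(b.mean(0),4),np.round(np.linalg.norm(np.diff(b,axis=0),axis=1),3))
E
```

```text
top small [[0.6395, 0.067, 0.0295, 0.0007], [0.6405, 0.0665, 0.0299, 0.0007], [0.6397, 0.0668, 0.0294, 0.0007]] hub [0.6395, 0.0669, 0.016, 0.0005]
top large [[0.6239, -0.1224, 0.049, 0.0007], [0.6249, -0.123, 0.0486, 0.0007], [0.6246, -0.1228, 0.0484, 0.0007]] hub [0.6228, -0.1217, 0.0169, 0.0007]
shaft px {}
mat [0.3934 0.3158 0.003 ] [0.024 0.06  0.024]
side small [[0.6385, 0.0702, 0.0297, 0.0009], [0.6386, 0.0721, 0.0288, 0.0011], [0.6386, 0.0706, 0.0298, 0.001]] hub [0.6382, 0.0703, 0.0154, 0.0006]
side large [[0.6227, -0.1182, 0.0487, 0.0007], [0.6241, -0.122, 0.05, 0.0011], [0.6233, -0.1193, 0.048, 0.001]] hub [0.6234, -0.123, 0.0151, 0.0019]
shaft px {}
mat [0.3934 0.3193 0.003 ] [0.064 0.035 0.064]
```

>>> apply_moves(steps=[0.4525,-0.683,0,0,0,0.135,0,0.4525,-0.683,0,0,0,0.135,0,0.4525,-0.683,0,0,0,0.135,0,0.4525,-0.683,0,0,0,0.135,0,0.4525,-0.683,0,0,0,0.135,0,0.4525,-0.683,0,0,0,0.135,0,0.4525,-0.683,0,0,0,0.135,0,0.4525,-0.683,0,0,0,0.135,0,0.4525,-0.683,0,0,0,0.135,0,0.4525,-0.683,0,0,0,0.135,0])

```text
time: 0.93
tool_pos: [0.5082, 0.2659, 0.2311]
tool_rot: [-3.141, -0.0, -3.141]
contact_force: [0.9, -0.4, 0.5]
width: 0.0854
grip_force: 0.0
```

>>> apply_moves(steps=[0.1635,-0.247,0,0,0,0,0,0.1635,-0.247,0,0,0,0,0,0.1635,-0.247,0,0,0,0,0,0.1635,-0.247,0,0,0,0,0,0.1635,-0.247,0,0,0,0,0,0.1635,-0.247,0,0,0,0,0,0.1635,-0.247,0,0,0,0,0,0.1635,-0.247,-0.1,0,0,0,0,0.1635,-0.247,-0.1,0,0,0,0,0.1635,-0.247,-0.1,0,0,0,0])

```text
time: 1.77
tool_pos: [0.633, 0.07, 0.1436]
tool_rot: [-3.139, -0.013, -3.141]
contact_force: [-2.5, -0.6, -0.7]
width: 0.0858
grip_force: 0.0
```

>>> apply_moves(steps=[0,0,0,0,0,0,0,0,0,0,0,0,0,0,0,0,-0.03,0,0,0,0,0,0,-0.06,0,0,0,0,0,0,-0.085,0,0,0,0,0,0,-0.085,0,0,0,0,0,0,-0.085,0,0,0,0,0,0,-0.085,0,0,0,0,0,0,-0.085,0,0,0,0,0,0,-0.085,0,0,0,0])

```text
time: 2.6
tool_pos: [0.6398, 0.0705, 0.0853]
tool_rot: [3.141, 0.003, -3.141]
contact_force: [0.3, 0.9, -0.1]
width: 0.0853
grip_force: 0.0
```

Run:
```python
from h import *
s=env.sense(); print(s['tool_pos'],s['tool_rot'],s['qpos'].round(2))
im,d=snap('side','s1'); cv2.imwrite('pics/s1c.png',cv2.resize(im[130:330,220:420,::-1],(600,600),interpolation=2))
```

```text
[0.63981063 0.07052692 0.08532673] [ 3.14093762e+00  3.13107723e-03 -3.14140170e+00] [-0.3   0.59  0.13  1.76 -0.1   0.8   1.45]
```

View pics/s1c.png

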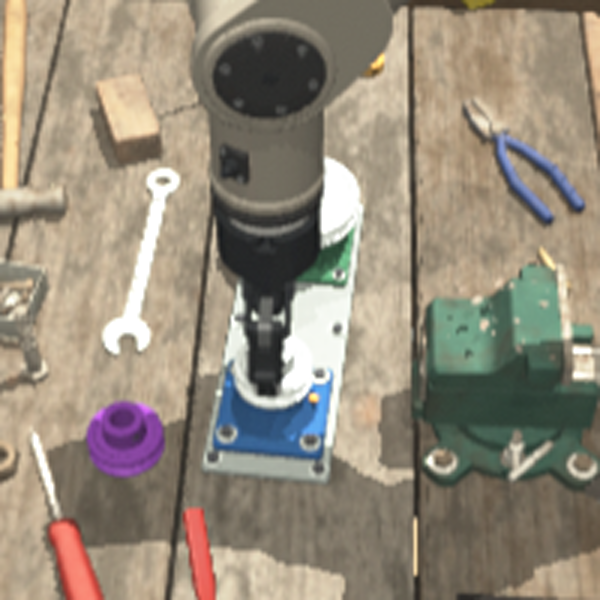

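The fingers straddle the small pulley's hub on the blue flange at crop (270,375), and the purple look-alike at crop (125,435) is clear. I'll lower slightly and close.

>>> apply_moves(steps=[0,0,-0.007,0,0,0,0,0,0,-0.007,0,0,0,0,0,0,-0.007,0,0,0,0.3,0,0,-0.007,0,0,0,0.5,0,0,-0.007,0,0,0,1,0,0,-0.007,0,0,0,1,0,0,-0.007,0,0,0,1,0,0,-0.007,0,0,0,1,0,0,-0.007,0,0,0,1,0,0,-0.007,0,0,0,1])

```text
time: 3.48
tool_pos: [0.6387, 0.0702, 0.0781]
tool_rot: [-3.142, 0.0, -3.142]
contact_force: [-2.6, -0.6, 5.5]
width: 0.0318
grip_force: 59.6
```

>>> apply_moves(steps=[0,0,0.02,0,0,0,1,0,0,0.04,0,0,0,1,0,0,0.06,0,0,0,1,0,0,0.08,0,0,0,1,0,0,0.1,0,0,0,1,0,0,0.125,0,0,0,1,0,0,0.15,0,0,0,1,0,0,0.175,0,0,0,1,0,0,0.175,0,0,0,1,0,0,0.175,0,0,0,1])

```text
time: 4.32
tool_pos: [0.6388, 0.0705, 0.2178]
tool_rot: [3.141, 0.001, -3.141]
contact_force: [0.0, 0.3, -3.4]
width: 0.0315
grip_force: 60.5
```

Run:
```python
from h import *
s=env.sense(); print(s['tool_pos'],s['contact_force'],s['width'])
im,d=snap('side','s2'); im2,d2=snap('top','t2')
a=cv2.resize(im[130:330,220:420,::-1],(400,400),interpolation=2);b=cv2.resize(im2[180:380,200:400,::-1],(400,400),interpolation=2)
cv2.imwrite('pics/s2c.png',np.hstack([a,b]))
for n,D in(('top',d2),('side',d)):
    C=cloud(n,D); m=(C[...,0]>.36)&(C[...,0]<.51)&(C[...,1]>.2)&(C[...,1]<.38)&(abs(C[...,2])<.03)
    w=({'top':im2,'side':im}[n].max(2)<75)&m
    mm=cv2.morphologyEx(w.astype(np.uint8),2,np.ones((5,5),np.uint8)); c=max(cv2.findContours(mm,0,1)[0],key=cv2.contourArea); b=plane(n,cv2.boxPoints(cv2.minAreaRect(c)),.003); print('mat',b.mean(0).round(4),np.linalg.norm(np.diff(b,axis=0),axis=1).round(3))
```

```text
[0.63875463 0.07052789 0.21784269] [ 0.00864575  0.25368216 -3.35737375] 0.031483772484150234
mat [0.4396 0.2859 0.003 ] [0.115 0.114 0.111]
mat [0.4352 0.2894 0.003 ] [0.12  0.123 0.111]
```

View pics/s2c.png

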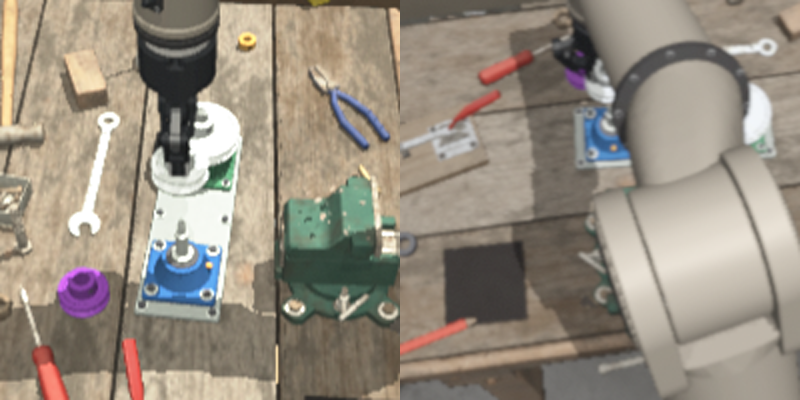

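The pulley is held in the air and the spindle shaft is bare at left crop (181,240). The mat, at right crop (485,283), measures about (0.437, 0.287). Moving to it.

>>> apply_moves(steps=[-0.2515,0.271,0,0,0,0,1,-0.2515,0.271,0,0,0,0,1,-0.2515,0.271,0,0,0,0,1,-0.2515,0.271,0,0,0,0,1,-0.2515,0.271,0,0,0,0,1,-0.2515,0.271,0,0,0,0,1,-0.2515,0.271,0,0,0,0,1,-0.2515,0.271,0,0,0,0,1,-0.2515,0.271,-0.05,0,0,0,1,-0.2515,0.271,-0.1,0,0,0,1])

```text
time: 5.25
tool_pos: [0.4376, 0.2891, 0.1378]
tool_rot: [3.138, 0.003, -3.138]
contact_force: [0.9, -0.2, -3.0]
width: 0.0315
grip_force: 60.5
```

>>> apply_moves(steps=[0,0,-0.03,0,0,0,1,0,0,-0.06,0,0,0,1,0,0,-0.09,0,0,0,1,0,0,-0.11,0,0,0,1,0,0,-0.125,0,0,0,1,0,0,-0.135,0,0,0,1,0,0,-0.135,0,0,0,1,0,0,-0.135,0,0,0,1,0,0,-0.135,0,0,0,1,0,0,-0.135,0,0,0,1])

```text
time: 6.08
tool_pos: [0.4379, 0.2875, 0.0305]
tool_rot: [3.141, 0.001, -3.141]
contact_force: [0.3, -0.3, -1.9]
width: 0.0319
grip_force: 60.5
```

Down 7 mm more to touch, then open and rise.

>>> apply_moves(steps=[0,0,-0.003,0,0,0,1,0,0,-0.006,0,0,0,1,0,0,-0.009,0,0,0,1,0,0,-0.009,0,0,0,1,0,0,-0.009,0,0,0,1,0,0,-0.009,0,0,0,0,0,0,-0.009,0,0,0,0,0,0,-0.009,0,0,0,0,0,0,-0.009,0,0,0,0,0,0,-0.009,0,0,0,0])

```text
time: 6.92
tool_pos: [0.4373, 0.2872, 0.0225]
tool_rot: [3.142, 0.0, -3.141]
contact_force: [1.0, -0.1, -0.0]
width: 0.0855
grip_force: 0.0
```

>>> apply_moves(steps=[0,0,0.02,0,0,0,0,0,0,0.06,0,0,0,0,0,0,0.11,0,0,0,0,0,0,0.16,0,0,0,0,0,0,0.2,0,0,0,0,0,0,0.235,0,0,0,0,0,0,0.235,0,0,0,0,0,0,0.235,0,0,0,0,0,0,0.235,0,0,0,0,0,0,0.235,0,0,0,0])

```text
time: 7.75
tool_pos: [0.4365, 0.2865, 0.209]
tool_rot: [-3.14, -0.002, -3.141]
contact_force: [-0.4, -0.2, 0.6]
width: 0.0854
grip_force: 0.0
```

Run:
```python
from h import *
s=env.sense(); print(s['tool_pos'],s['contact_force'],s['width'])
im,d=snap('side','s3'); im2,d2=snap('top','t3')
for n,D in(('top',d2),('side',d)):
    C=cloud(n,D)
    q=np.hypot(C[...,0]-.438,C[...,1]-.2875); m=(q<.06)&(C[...,2]>.012)&(C[...,2]<.06); print(n,m.sum(), np.nanmax(C[...,2][m]) if m.any() else 0)
    if m.sum()>50: print('small on mat',sil(n,np.where((C[...,2]>.07)[...,None],np.nan,C),(.438,.2875),.031,.012,.023,.003,.06))
    q=np.hypot(C[...,0]-.639,C[...,1]-.0695); m=(q<.03)&(C[...,2]>.07); vv,uu=np.nonzero(m); print('shaft',m.sum(),C[m].mean(0).round(4) if m.any() else 0,np.c_[uu,vv,C[m][:,2].round(3)][:12].tolist())
a=cv2.resize(im[130:430,220:520,::-1],(400,400),interpolation=2);b=cv2.resize(im[230:280,286:336,::-1],(400,400),interpolation=2)
cv2.imwrite('pics/s3c.png',np.hstack([a,b]))
```

```text
[0.43647004 0.28651731 0.20902842] [-0.36195166 -0.16383936  0.55449974] 0.08539167603413561
top 97 0.044883650575011744
small on mat [[0.4343, 0.2858, 0.028, 0.0043], [0.44, 0.2877, 0.028, 0.0025], [0.4397, 0.2862, 0.028, 0.0035]]
shaft 44 [0.6354 0.0673 0.0958] [[305.0, 232.0, 0.121], [304.0, 233.0, 0.116], [305.0, 233.0, 0.119], [306.0, 233.0, 0.117], [304.0, 234.0, 0.11], [305.0, 234.0, 0.12], [306.0, 234.0, 0.116], [304.0, 235.0, 0.11], [305.0, 235.0, 0.115], [306.0, 235.0, 0.111], [307.0, 235.0, 0.104], [303.0, 236.0, 0.097]]
side 594 0.04649289063339281
small on mat [[0.4382, 0.2897, 0.0297, 0.0006], [0.4351, 0.2797, 0.0311, 0.0005], [0.4369, 0.2857, 0.028, 0.0017]]
shaft 78 [0.6381 0.0751 0.095 ] [[310.0, 239.0, 0.124], [311.0, 239.0, 0.12], [309.0, 240.0, 0.116], [310.0, 240.0, 0.119], [311.0, 240.0, 0.116], [309.0, 241.0, 0.115], [310.0, 241.0, 0.113], [311.0, 241.0, 0.116], [312.0, 241.0, 0.113], [309.0, 242.0, 0.112], [310.0, 242.0, 0.112], [311.0, 242.0, 0.111]]
```

View pics/s3c.png

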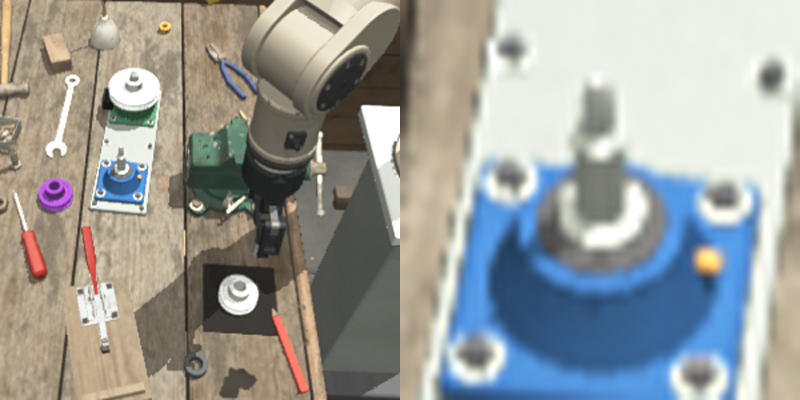

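The small pulley stands hub up on the mat (crop 238,293) and the spindle is bare (right crop). Next is the large pulley.

>>> apply_moves(steps=[0.233,-0.509,0,0,0,0,0,0.233,-0.509,0,0,0,0,0,0.233,-0.509,0,0,0,0,0,0.233,-0.509,0,0,0,0,0,0.233,-0.509,0,0,0,0,0,0.233,-0.509,0,0,0,0,0,0.233,-0.509,0,0,0,0,0,0.233,-0.509,0,0,0,0,0,0.233,-0.509,0,0,0,0,0,0.233,-0.509,0,0,0,0,0])

```text
time: 8.68
tool_pos: [0.6108, -0.0936, 0.2094]
tool_rot: [-3.142, -0.002, -3.141]
contact_force: [0.4, 0.3, 0.2]
width: 0.0857
grip_force: 0.0
```

Run:
```python
from h import *
print(plane('side',(310.4,239.2),.12),plane('top',(305,232.5),.12))
s=env.sense();print(s['tool_pos'],s['tool_rot'],s['dq'].round(2))
```

```text
[[0.63798611 0.07147642 0.12      ]] [[0.63983737 0.06738032 0.12      ]]
[ 0.61077125 -0.09361816  0.20936798] [-3.14157546e+00 -1.84610274e-03 -3.14113460e+00] [ 0.69  0.44  0.13 -0.64 -0.16  0.21  0.84]
```

>>> apply_moves(steps=[0.0155,-0.0345,0,0,0,0,0,0.0155,-0.0345,0,0,0,0,0,0.0155,-0.0345,0,0,0,0,0,0.0155,-0.0345,-0.04,0,0,0,0,0.0155,-0.0345,-0.08,0,0,0,0,0.0155,-0.0345,-0.12,0,0,0,0,0.0155,-0.0345,-0.14,0,0,0,0,0.0155,-0.0345,-0.15,0,0,0,0,0.0155,-0.0345,-0.15,0,0,0,0,0.0155,-0.0345,-0.15,0,0,0,0])

```text
time: 9.52
tool_pos: [0.6234, -0.1184, 0.0908]
tool_rot: [3.141, 0.0, -3.14]
contact_force: [0.2, -0.8, 0.9]
width: 0.0858
grip_force: 0.0
```

>>> apply_moves(steps=[0,-0.0025,-0.008,0,0,0,0,0,-0.0025,-0.0155,0,0,0,0,0,-0.0025,-0.0155,0,0,0,0.3,0,-0.0025,-0.0155,0,0,0,0.5,0,-0.0025,-0.0155,0,0,0,1,0,-0.0025,-0.0155,0,0,0,1,0,-0.0025,-0.0155,0,0,0,1,0,-0.0025,-0.0155,0,0,0,1,0,-0.0025,-0.0155,0,0,0,1,0,-0.0025,-0.0155,0,0,0,1])

```text
time: 10.35
tool_pos: [0.6236, -0.1206, 0.0789]
tool_rot: [3.141, 0.001, -3.141]
contact_force: [-1.1, 2.9, 5.3]
width: 0.0313
grip_force: 59.2
```

>>> apply_moves(steps=[0,0,0.02,0,0,0,1,0,0,0.04,0,0,0,1,0,0,0.06,0,0,0,1,0,0,0.08,0,0,0,1,0,0,0.1,0,0,0,1,0,0,0.125,0,0,0,1,0,0,0.13,0,0,0,1,0,0,0.13,0,0,0,1,0,0,0.13,0,0,0,1,0,0,0.13,0,0,0,1])

```text
time: 11.18
tool_pos: [0.6219, -0.1211, 0.1802]
tool_rot: [3.141, -0.003, -3.141]
contact_force: [0.4, 0.4, -5.9]
width: 0.0315
grip_force: 62.0
```

Run:
```python
from h import *
s=env.sense(); print(s['tool_pos'],s['tool_rot'],s['contact_force'])
im,d=snap('side','s4'); C=cloud('side',d)
q=np.hypot(C[...,0]-.6234,C[...,1]+.121); m=(q<.06)&(C[...,2]>.13)&(C[...,2]<.21)
# motor bare shaft tip
m=(q<.03)&(C[...,2]>.1)&(C[...,2]<.128); vv,uu=np.nonzero(m); print(m.sum(),np.c_[uu,vv,C[m][:,2].round(3)][:12].tolist())
cv2.imwrite('pics/s4c.png',cv2.resize(im[100:300,220:420,::-1],(600,600),interpolation=2))
```

```text
[ 0.62188144 -0.12107935  0.18018103] [ 3.14133127 -0.00319508 -3.14117967] [ 0.38635353  0.43487372 -5.92363495]
34 [[318.0, 184.0, 0.115], [319.0, 184.0, 0.119], [320.0, 184.0, 0.116], [321.0, 184.0, 0.116], [322.0, 184.0, 0.116], [323.0, 184.0, 0.112], [318.0, 185.0, 0.111], [319.0, 185.0, 0.114], [320.0, 185.0, 0.112], [321.0, 185.0, 0.11], [322.0, 185.0, 0.116], [323.0, 185.0, 0.113]]
```

View pics/s4c.png

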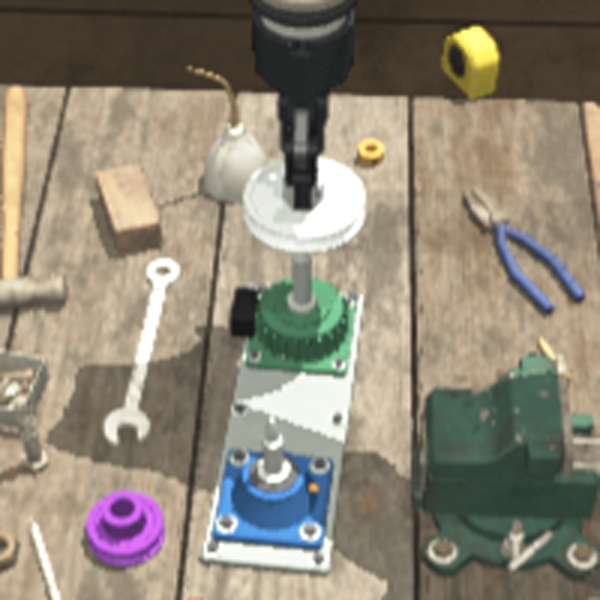

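The large pulley hangs level at crop (303,205), above the bare motor shaft (300,285). Moving it over the spindle.

>>> apply_moves(steps=[0.02,0.2376,0,0,0,0,1,0.02,0.2376,0,0,0,0,1,0.02,0.2376,0,0,0,0,1,0.02,0.2376,0,0,0,0,1,0.02,0.2376,0,0,0,0,1,0.02,0.2376,0,0,0,0,1,0.02,0.2376,0,0,0,0,1,0.02,0.2376,0,0,0,0,1,0.02,0.2376,0,0,0,0,1,0.02,0.2376,0,0,0,0,1])

```text
time: 12.07
tool_pos: [0.639, 0.0665, 0.1818]
tool_rot: [-3.141, -0.001, 3.139]
contact_force: [0.3, -0.2, -5.8]
width: 0.0319
grip_force: 62.2
```

Run:
```python
from h import *
s=env.sense(); print(s['tool_pos'],s['tool_rot'],s['contact_force'])
for n in('side','top'):
    im,d=snap(n,n+'5'); C=cloud(n,d); z=s['tool_pos'][2]-.0005
    print(n,sil(n,np.where((C[...,2]>z+.012)[...,None],np.nan,C),s['tool_pos'][:2],.05,z-.03,z,z-.02,.07))
```

```text
[0.63900513 0.06653033 0.1817866 ] [-3.14061674e+00 -5.34829357e-04  3.13891737e+00] [ 0.34917104 -0.15936856 -5.77119564]
side [[0.638, 0.0739, 0.0495, 0.0084], [0.6389, 0.0642, 0.0501, 0.0006], [0.6385, 0.0683, 0.047, 0.0053]]
top [[0.6871, 0.0748, 0.051, 0.0046], [0.6444, 0.0693, 0.047, 0.0041], [0.6345, 0.0498, 0.051, 0.0084]]
```

>>> apply_moves(steps=[0,0.003,0,0,0,0,1,0,0.003,-0.01,0,0,0,1,0,0.003,-0.02,0,0,0,1,0,0.003,-0.03,0,0,0,1,0,0.003,-0.04,0,0,0,1,0,0.003,-0.05,0,0,0,1,0,0.003,-0.06,0,0,0,1,0,0.003,-0.07,0,0,0,1,0,0.003,-0.075,0,0,0,1,0,0.003,-0.075,0,0,0,1])

```text
time: 13.0
tool_pos: [0.6383, 0.0711, 0.1206]
tool_rot: [-3.141, -0.002, -3.141]
contact_force: [-1.1, -0.0, -5.8]
width: 0.0314
grip_force: 62.1
```

>>> apply_moves(steps=[0,-0.002,0,0,0,0,1,0,-0.002,-0.004,0,0,0,1,0,-0.002,-0.008,0,0,0,1,0,-0.002,-0.012,0,0,0,1,0,-0.002,-0.016,0,0,0,1,0,-0.002,-0.02,0,0,0,1,0,-0.002,-0.02,0,0,0,1,0,-0.002,-0.02,0,0,0,1,0,-0.002,-0.02,0,0,0,1,0,-0.002,-0.02,0,0,0,1])

```text
time: 13.83
tool_pos: [0.6393, 0.0696, 0.1064]
tool_rot: [3.141, 0.0, -3.141]
contact_force: [0.0, 0.3, -5.3]
width: 0.0314
grip_force: 62.1
```

>>> apply_moves(steps=[0,0,-0.005,0,0,0,1,0,0,-0.01,0,0,0,1,0,0,-0.015,0,0,0,1,0,0,-0.02,0,0,0,1,0,0,-0.025,0,0,0,1,0,0,-0.03,0,0,0,1,0,0,-0.033,0,0,0,1,0,0,-0.033,0,0,0,1,0,0,-0.033,0,0,0,1,0,0,-0.033,0,0,0,1])

```text
time: 14.67
tool_pos: [0.6392, 0.0696, 0.0798]
tool_rot: [3.142, 0.0, -3.141]
contact_force: [-1.1, -1.0, -6.8]
width: 0.0312
grip_force: 62.2
```

Nearly seated (target 0.0789). Release and rise.

>>> apply_moves(steps=[0,0,-0.001,0,0,0,1,0,0,-0.001,0,0,0,1,0,0,-0.001,0,0,0,0,0,0,-0.001,0,0,0,0,0,0,-0.001,0,0,0,0,0,0,-0.001,0,0,0,0,0,0,0.03,0,0,0,0,0,0,0.07,0,0,0,0,0,0,0.12,0,0,0,0,0,0,0.17,0,0,0,0])

```text
time: 15.5
tool_pos: [0.6386, 0.0694, 0.217]
tool_rot: [-3.141, -0.001, -3.141]
contact_force: [0.9, 0.5, -0.2]
width: 0.0856
grip_force: 0.0
```

>>> apply_moves(steps=[-0.2516,0.2722,0,0,0,0,0,-0.2516,0.2722,0,0,0,0,0,-0.2516,0.2722,0,0,0,0,0,-0.2516,0.2722,0,0,0,0,0,-0.2516,0.2722,0,0,0,0,0,-0.2516,0.2722,0,0,0,0,0,-0.2516,0.2722,0,0,0,0,0,-0.2516,0.2722,0,0,0,0,0,-0.2516,0.2722,-0.05,0,0,0,0,-0.2516,0.2722,-0.1,0,0,0,0])

```text
time: 16.33
tool_pos: [0.4393, 0.2901, 0.1375]
tool_rot: [3.136, 0.006, -3.139]
contact_force: [1.5, -0.1, -0.8]
width: 0.0854
grip_force: 0.0
```

>>> apply_moves(steps=[0,0,-0.03,0,0,0,0,0,0,-0.06,0,0,0,0,0,0,-0.09,0,0,0,0,0,0,-0.115,0,0,0,0,0,0,-0.13,0,0,0,0,0,0,-0.13,0,0,0,0,0,0,-0.13,0,0,0,0,0,0,-0.13,0,0,0,0,0,0,-0.13,0,0,0,0,0,0,-0.13,0,0,0,0])

```text
time: 17.17
tool_pos: [0.4385, 0.2878, 0.0328]
tool_rot: [3.14, 0.002, -3.141]
contact_force: [0.4, 0.3, 0.6]
width: 0.0853
grip_force: 0.0
```

Run:
```python
from h import *
s=env.sense(); print(s['tool_pos'],s['tool_rot'])
for n in('side','top'):
    im,d=snap(n,n+'6'); C=cloud(n,d); print(n,sil(n,C,(.638,.069),.05,.05,.078,.058,.07), 'z rim/hub', [np.nanmedian(C[...,2][(lambda q:(q>a)&(q<b))(np.hypot(C[...,0]-.638,C[...,1]-.069))]).round(4) for a,b in((.025,.043),(.009,.015))])
```

```text
[0.43854473 0.28782495 0.03281036] [ 3.14022973e+00  1.60924911e-03 -3.14132708e+00]
side [[0.6387, 0.0718, 0.0491, 0.0006], [0.6396, 0.0722, 0.0486, 0.0006], [0.6391, 0.0717, 0.049, 0.0007]] z rim/hub [np.float64(0.0763), np.float64(0.0973)]
top [[0.6409, 0.067, 0.0479, 0.0007], [0.6427, 0.0671, 0.0497, 0.0007], [0.6407, 0.0671, 0.0481, 0.0008]] z rim/hub [np.float64(0.078), np.float64(0.0979)]
```

The large pulley is seated on the spindle, with rim top at about 0.077 and hub top at 0.0975. Gripping the small one.

>>> apply_moves(steps=[-0.001,0,-0.006,0,0,0,0,-0.001,0,-0.0125,0,0,0,0,-0.001,0,-0.0125,0,0,0,0.4,-0.001,0,-0.0125,0,0,0,1,-0.001,0,-0.0125,0,0,0,1,-0.001,0,-0.0125,0,0,0,1,-0.001,0,-0.0125,0,0,0,1,-0.001,0,-0.0125,0,0,0,1,-0.001,0,-0.0125,0,0,0,1,-0.001,0,-0.0125,0,0,0,1])

```text
time: 18.1
tool_pos: [0.4376, 0.2875, 0.0226]
tool_rot: [3.141, 0.001, -3.141]
contact_force: [-1.7, -0.9, 8.0]
width: 0.032
grip_force: 61.1
```

>>> apply_moves(steps=[0,0,0.03,0,0,0,1,0,0,0.06,0,0,0,1,0,0,0.1,0,0,0,1,0,0,0.14,0,0,0,1,0,0,0.18,0,0,0,1,0,0,0.22,0,0,0,1,0,0,0.245,0,0,0,1,0,0,0.245,0,0,0,1,0,0,0.245,0,0,0,1,0,0,0.245,0,0,0,1])

```text
time: 18.93
tool_pos: [0.4361, 0.2866, 0.2163]
tool_rot: [-3.14, -0.002, -3.141]
contact_force: [0.5, -0.0, -2.0]
width: 0.0313
grip_force: 61.2
```

>>> apply_moves(steps=[0.233,-0.509,0,0,0,0,1,0.233,-0.509,0,0,0,0,1,0.233,-0.509,0,0,0,0,1,0.233,-0.509,0,0,0,0,1,0.233,-0.509,0,0,0,0,1,0.233,-0.509,0,0,0,0,1,0.233,-0.509,0,0,0,0,1,0.233,-0.509,0,0,0,0,1,0.233,-0.509,0,0,0,0,1,0.233,-0.509,0,0,0,0,1])

```text
time: 19.77
tool_pos: [0.6097, -0.0934, 0.2152]
tool_rot: [-3.142, -0.004, -3.141]
contact_force: [1.3, 1.7, -2.2]
width: 0.0318
grip_force: 61.4
```

>>> apply_moves(steps=[0.0155,-0.0345,0,0,0,0,1,0.0155,-0.0345,0,0,0,0,1,0.0155,-0.0345,0,0,0,0,1,0.0155,-0.0345,-0.02,0,0,0,1,0.0155,-0.0345,-0.04,0,0,0,1,0.0155,-0.0345,-0.06,0,0,0,1,0.0155,-0.0345,-0.075,0,0,0,1,0.0155,-0.0345,-0.075,0,0,0,1,0.0155,-0.0345,-0.075,0,0,0,1,0.0155,-0.0345,-0.075,0,0,0,1])

```text
time: 20.6
tool_pos: [0.6232, -0.1187, 0.1582]
tool_rot: [3.142, 0.0, -3.141]
contact_force: [-0.2, -0.2, -2.0]
width: 0.0317
grip_force: 61.5
```

>>> apply_moves(steps=[0,-0.002,0,0,0,0,1,0,-0.002,-0.008,0,0,0,1,0,-0.002,-0.016,0,0,0,1,0,-0.002,-0.024,0,0,0,1,0,-0.002,-0.032,0,0,0,1,0,-0.002,-0.04,0,0,0,1,0,-0.002,-0.048,0,0,0,1,0,-0.002,-0.055,0,0,0,1,0,-0.002,-0.055,0,0,0,1,0,-0.002,-0.055,0,0,0,1])

```text
time: 21.43
tool_pos: [0.6226, -0.1207, 0.1132]
tool_rot: [3.142, -0.001, -3.141]
contact_force: [0.4, 0.4, -2.0]
width: 0.0316
grip_force: 61.5
```

>>> apply_moves(steps=[0,0,-0.006,0,0,0,1,0,0,-0.012,0,0,0,1,0,0,-0.018,0,0,0,1,0,0,-0.024,0,0,0,1,0,0,-0.03,0,0,0,1,0,0,-0.036,0,0,0,1,0,0,-0.042,0,0,0,1,0,0,-0.042,0,0,0,1,0,0,-0.042,0,0,0,1,0,0,-0.042,0,0,0,1])

```text
time: 22.27
tool_pos: [0.623, -0.1208, 0.0802]
tool_rot: [-3.142, 0.0, -3.141]
contact_force: [0.4, -0.2, -2.8]
width: 0.0314
grip_force: 61.5
```

>>> apply_moves(steps=[0,0,-0.0025,0,0,0,1,0,0,-0.0025,0,0,0,1,0,0,-0.0025,0,0,0,1,0,0,-0.0025,0,0,0,0,0,0,-0.0025,0,0,0,0,0,0,-0.0025,0,0,0,0,0,0,-0.0025,0,0,0,0,0,0,0.05,0,0,0,0,0,0,0.1,0,0,0,0,0,0,0.15,0,0,0,0])

```text
time: 23.1
tool_pos: [0.6224, -0.1208, 0.2013]
tool_rot: [-3.141, -0.001, -3.142]
contact_force: [0.9, 0.3, -0.6]
width: 0.0851
grip_force: 0.0
```

>>> apply_moves(steps=[-0.074,-0.328,0,0,0,0,0,-0.074,-0.328,0,0,0,0,0,-0.074,-0.328,0,0,0,0,0,-0.074,-0.328,0,0,0,0,0,-0.074,-0.328,0,0,0,0,0,-0.074,-0.328,0,0,0,0,0,-0.074,-0.328,0,0,0,0,0,-0.074,-0.328,-0.03,0,0,0,0,-0.074,-0.328,-0.06,0,0,0,0,-0.074,-0.328,-0.06,0,0,0,0])

```text
time: 23.93
tool_pos: [0.561, -0.3818, 0.1475]
tool_rot: [3.138, -0.007, 3.141]
contact_force: [-2.0, 1.8, -0.5]
width: 0.0852
grip_force: 0.0
```

Run:
```python
from h import *
s=env.sense(); print(s['tool_pos'],s['tool_rot'],s['qpos'].round(2))
for n in('side','top'):
    im,d=snap(n,n+'7'); C=cloud(n,d); c0=(.623,-.1205)
    print(n,'small',sil(n,C,c0,.031,.06,.078,.058,.05),'z rim/hub', [np.nanmedian(C[...,2][(lambda q:(q>a)&(q<b))(np.hypot(C[...,0]-c0[0],C[...,1]-c0[1]))]).round(4) for a,b in((.02,.028),(.009,.015))])
    if n=='side': a=im
    else: b=im
cv2.imwrite('pics/s7.png',np.hstack([cv2.resize(a[120:270,270:420,::-1],(400,400),interpolation=2),cv2.resize(b[180:300,380:500,::-1],(400,400),interpolation=2)]))
```

```text
[ 0.5609818  -0.38184778  0.14747882] [ 3.13767887 -0.00650005  3.14095917] [ 0.28  0.59  0.33  1.63 -0.22  0.97  2.25]
side small [[0.623, -0.1261, 0.028, 0.0024], [0.6224, -0.1218, 0.0289, 0.0007], [0.6228, -0.123, 0.0296, 0.0018]] z rim/hub [np.float64(0.0756), np.float64(0.0974)]
top small [[0.624, -0.1239, 0.0296, 0.0006], [0.6251, -0.1244, 0.0297, 0.0006], [0.6245, -0.1241, 0.0292, 0.0006]] z rim/hub [np.float64(0.0784), np.float64(0.0981)]
```

View pics/s7.png

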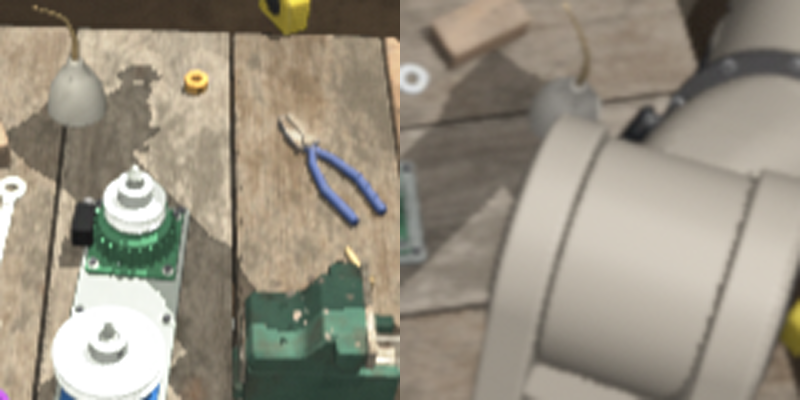

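Both pulleys are seated hub up: small on green (left crop 135,205), large on blue (108,345). The brass ring is at crop (196,80). Descending on it.

>>> apply_moves(steps=[0,0.0015,0,0,0,0,0,0,0.0015,-0.03,0,0,0,0,0,0.0015,-0.06,0,0,0,0,0,0.0015,-0.09,0,0,0,0,0,0.0015,-0.12,0,0,0,0,0,0.0015,-0.15,0,0,0,0,0,0.0015,-0.155,0,0,0,0,0,0.0015,-0.155,0,0,0,0,0,0.0015,-0.155,0,0,0,0,0,0.0015,-0.155,0,0,0,0])

```text
time: 24.87
tool_pos: [0.5652, -0.3829, 0.0306]
tool_rot: [-3.14, 0.003, -3.141]
contact_force: [0.6, -1.2, 0.2]
width: 0.0855
grip_force: 0.0
```

>>> apply_moves(steps=[-0.0025,0.0015,-0.01,0,0,0,0,-0.0025,0.0015,-0.02,0,0,0,0,-0.0025,0.0015,-0.0325,0,0,0,0,-0.0025,0.0015,-0.0325,0,0,0,0,-0.0025,0.0015,-0.0325,0,0,0,0.4,-0.0025,0.0015,-0.0325,0,0,0,1,-0.0025,0.0015,-0.0325,0,0,0,1,-0.0025,0.0015,-0.0325,0,0,0,1,-0.0025,0.0015,-0.0325,0,0,0,1,-0.0025,0.0015,-0.0325,0,0,0,1])

```text
time: 25.7
tool_pos: [0.562, -0.381, 0.0028]
tool_rot: [-3.141, 0.001, -3.141]
contact_force: [-0.9, -0.2, 4.1]
width: 0.0245
grip_force: 58.6
```

>>> apply_moves(steps=[0,0,0,0,0,0,1,0,0,0,0,0,0,1,0,0,0.03,0,0,0,1,0,0,0.06,0,0,0,1,0,0,0.1,0,0,0,1,0,0,0.14,0,0,0,1,0,0,0.18,0,0,0,1,0,0,0.21,0,0,0,1,0,0,0.21,0,0,0,1,0,0,0.21,0,0,0,1])

```text
time: 26.53
tool_pos: [0.5624, -0.3812, 0.1716]
tool_rot: [-3.14, 0.003, -3.141]
contact_force: [-0.2, -0.0, 0.1]
width: 0.0243
grip_force: 59.0
```

>>> apply_moves(steps=[0.0955,0.5635,0.01,0,0,0,1,0.0955,0.5635,0.01,0,0,0,1,0.0955,0.5635,0.01,0,0,0,1,0.0955,0.5635,0.01,0,0,0,1,0.0955,0.5635,0.01,0,0,0,1,0.0955,0.5635,0.01,0,0,0,1,0.0955,0.5635,0.01,0,0,0,1,0.0955,0.5635,0.01,0,0,0,1,0.0955,0.5635,0.01,0,0,0,1,0.0955,0.5635,0.01,0,0,0,1])

```text
time: 27.37
tool_pos: [0.6301, 0.0322, 0.1755]
tool_rot: [-3.141, -0.003, -3.141]
contact_force: [1.1, -0.6, 0.4]
width: 0.0245
grip_force: 59.1
```

>>> apply_moves(steps=[0.0085,0.0505,0,0,0,0,1,0.0085,0.0505,0,0,0,0,1,0.0085,0.0505,0,0,0,0,1,0.0085,0.0505,-0.02,0,0,0,1,0.0085,0.0505,-0.035,0,0,0,1,0.0085,0.0505,-0.045,0,0,0,1,0.0085,0.0505,-0.045,0,0,0,1,0.0085,0.0505,-0.045,0,0,0,1,0.0085,0.0505,-0.045,0,0,0,1,0.0085,0.0505,-0.045,0,0,0,1])

```text
time: 28.2
tool_pos: [0.6386, 0.0701, 0.1421]
tool_rot: [3.141, 0.001, 3.141]
contact_force: [0.2, -0.6, -0.2]
width: 0.0248
grip_force: 59.1
```

Run:
```python
from h import *
s=env.sense(); print(s['tool_pos'],s['tool_rot'])
im,d=snap('side','s8'); im2,d2=snap('top','t8')
cv2.imwrite('pics/s8c.png',np.hstack([cv2.resize(im[200:275,275:350,::-1],(500,500),interpolation=2),cv2.resize(im2[205:255,275:325,::-1],(300,300),interpolation=2).repeat(1,0) if 0 else cv2.copyMakeBorder(cv2.resize(im2[205:255,275:325,::-1],(300,300),interpolation=2),0,200,0,0,0)]))
h=cv2.cvtColor(im,cv2.COLOR_RGB2HSV); m=(h[...,1]>120)&(h[...,0]>12)&(h[...,0]<32); m[:200]=0;m[275:]=0;m[:,:275]=0;m[:,350:]=0
v,u=np.nonzero(m); print(len(u),u.min(),u.max(),v.min(),v.max())
```

```text
[0.63858754 0.07013935 0.14206787] [3.14138713e+00 1.09990437e-03 3.14144750e+00]
3 314 315 229 230
```

View pics/s8c.png

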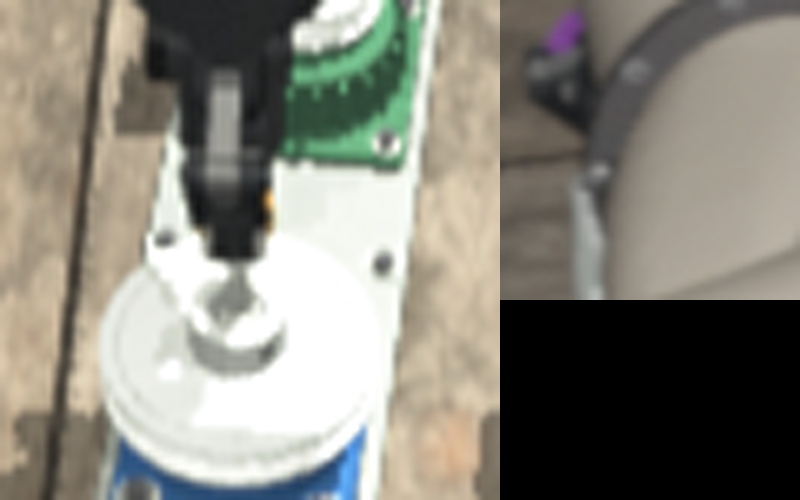

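The brass ring shows on both sides of the finger (crop 272,205 and 200,232), roughly centred over the nose at (235,270). Lowering gently.

>>> apply_moves(steps=[0,-0.0005,-0.005,0,0,0,1,0,-0.0005,-0.01,0,0,0,1,0,-0.0005,-0.015,0,0,0,1,0,-0.0005,-0.02,0,0,0,1,0,-0.0005,-0.025,0,0,0,1,0,-0.0005,-0.03,0,0,0,1,0,-0.0005,-0.034,0,0,0,1,0,-0.0005,-0.034,0,0,0,1,0,-0.0005,-0.034,0,0,0,1,0,-0.0005,-0.034,0,0,0,1])

```text
time: 29.13
tool_pos: [0.6382, 0.07, 0.1144]
tool_rot: [3.142, 0.0, -3.141]
contact_force: [-0.8, 0.7, -0.9]
width: 0.0243
grip_force: 59.1
```

>>> apply_moves(steps=[0,0,-0.003,0,0,0,1,0,0,-0.006,0,0,0,1,0,0,-0.009,0,0,0,1,0,0,-0.012,0,0,0,1,0,0,-0.012,0,0,0,1,0,0,-0.012,0,0,0,1,0,0,-0.012,0,0,0,1,0,0,-0.012,0,0,0,1,0,0,-0.012,0,0,0,1,0,0,-0.012,0,0,0,1])

```text
time: 29.97
tool_pos: [0.6381, 0.07, 0.1047]
tool_rot: [3.142, 0.0, -3.141]
contact_force: [0.4, 0.8, -0.5]
width: 0.0241
grip_force: 59.1
```

>>> apply_moves(steps=[0,0,-0.002,0,0,0,1,0,0,-0.004,0,0,0,1,0,0,-0.004,0,0,0,1,0,0,-0.004,0,0,0,1,0,0,-0.004,0,0,0,1,0,0,-0.004,0,0,0,1,0,0,-0.004,0,0,0,1,0,0,-0.004,0,0,0,1,0,0,-0.004,0,0,0,1,0,0,-0.004,0,0,0,1])

```text
time: 30.8
tool_pos: [0.6381, 0.0701, 0.1014]
tool_rot: [3.141, 0.0, -3.141]
contact_force: [-0.1, -0.1, 0.1]
width: 0.0244
grip_force: 59.1
```

>>> apply_moves(steps=[0,0,0,0,0,0,0,0,0,0,0,0,0,0,0,0,0,0,0,0,0,0,0,0,0,0,0,0,0,0,0.02,0,0,0,0,0,0,0.05,0,0,0,0,0,0,0.1,0,0,0,0,0,0,0.15,0,0,0,0,0,0,0.15,0,0,0,0,0,0,0.15,0,0,0,0])

```text
time: 31.63
tool_pos: [0.6399, 0.0701, 0.2245]
tool_rot: [3.14, 0.006, -3.141]
contact_force: [-0.8, 0.2, -0.4]
width: 0.0852
grip_force: 0.0
```

>>> apply_moves(steps=[-0.162,0.4155,0,0,0,0,0,-0.162,0.4155,0,0,0,0,0,-0.162,0.4155,0,0,0,0,0,-0.162,0.4155,0,0,0,0,0,-0.162,0.4155,0,0,0,0,0,-0.162,0.4155,0,0,0,0,0,-0.162,0.4155,0,0,0,0,0,-0.162,0.4155,0,0,0,0,0,-0.162,0.4155,0,0,0,0,0,-0.162,0.4155,-0.05,0,0,0,0])

```text
time: 32.47
tool_pos: [0.5071, 0.4134, 0.1865]
tool_rot: [3.13, 0.006, -3.131]
contact_force: [1.4, 1.1, -0.2]
width: 0.0852
grip_force: 0.0
```

>>> apply_moves(steps=[0,0,-0.05,0,0,0,0,0,0,-0.1,0,0,0,0,0,0,-0.14,0,0,0,0,0,0,-0.17,0,0,0,0,0,0,-0.19,0,0,0,0,0,0,-0.19,0,0,0,0,0,0,-0.19,0,0,0,0,0,0,-0.19,0,0,0,0,0,0,-0.19,0,0,0,0,0,0,-0.19,0,0,0,0])

```text
time: 33.3
tool_pos: [0.5093, 0.4031, 0.0309]
tool_rot: [3.14, 0.002, -3.141]
contact_force: [0.2, -0.0, -0.3]
width: 0.0854
grip_force: 0.0
```

Run:
```python
from h import *
s=env.sense(); print(s['tool_pos'],s['tool_rot'])
im,d=snap('side','s9')
C=cloud('side',d)
for nm,c0 in(('brass',(.638,.0705)),):
    q=np.hypot(C[...,0]-c0[0],C[...,1]-c0[1]); m=(q<.03)&(C[...,2]>.1); h=cv2.cvtColor(im,cv2.COLOR_RGB2HSV); b=m&(h[...,1]>100); print('brass',b.sum(),np.nanmedian(C[b],0).round(4),np.nanpercentile(C[b][:,2],[5,90]).round(4))
cv2.imwrite('pics/s9c.png',np.hstack([cv2.resize(im[205:265,280:340,::-1],(400,400),interpolation=2),cv2.resize(im[340:440,310:410,::-1],(400,400),interpolation=2)]))
```

```text
[0.50926497 0.40307258 0.03087948] [ 3.13983771e+00  1.79699112e-03 -3.14131390e+00]
brass 75 [0.6386 0.0787 0.1115] [0.1029 0.114 ]
```

View pics/s9c.png

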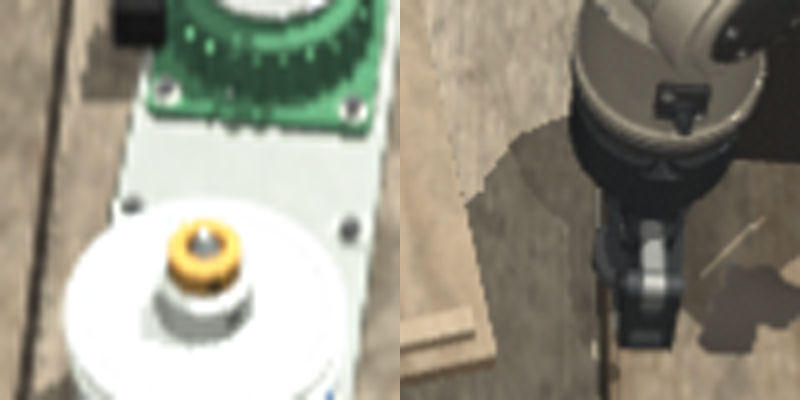

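The brass collar sits flat on the hub with the nose through it (crop 205,255). Now the black one.

>>> apply_moves(steps=[0,0,-0.01,0,0,0,0,0,0,-0.02,0,0,0,0,0,0,-0.033,0,0,0,0,0,0,-0.033,0,0,0,0,0,0,-0.033,0,0,0,0.4,0,0,-0.033,0,0,0,1,0,0,-0.033,0,0,0,1,0,0,-0.033,0,0,0,1,0,0,-0.033,0,0,0,1,0,0,-0.033,0,0,0,1])

```text
time: 34.18
tool_pos: [0.5088, 0.4026, 0.0039]
tool_rot: [3.141, 0.001, -3.141]
contact_force: [-2.7, -0.1, 5.6]
width: 0.0337
grip_force: 59.2
```

>>> apply_moves(steps=[0,0,0,0,0,0,1,0,0,0,0,0,0,1,0,0,0.03,0,0,0,1,0,0,0.06,0,0,0,1,0,0,0.1,0,0,0,1,0,0,0.14,0,0,0,1,0,0,0.19,0,0,0,1,0,0,0.23,0,0,0,1,0,0,0.24,0,0,0,1,0,0,0.24,0,0,0,1])

```text
time: 35.02
tool_pos: [0.51, 0.4036, 0.1985]
tool_rot: [3.137, 0.005, -3.141]
contact_force: [0.1, 0.4, -1.5]
width: 0.0335
grip_force: 60.0
```

>>> apply_moves(steps=[0.1425,-0.6545,0,0,0,0,1,0.1425,-0.6545,0,0,0,0,1,0.1425,-0.6545,0,0,0,0,1,0.1425,-0.6545,0,0,0,0,1,0.1425,-0.6545,0,0,0,0,1,0.1425,-0.6545,0,0,0,0,1,0.1425,-0.6545,0,0,0,0,1,0.1425,-0.6545,0,0,0,0,1,0.1425,-0.6545,0,0,0,0,1,0.1425,-0.6545,0,0,0,0,1])

```text
time: 35.85
tool_pos: [0.5958, -0.0067, 0.1928]
tool_rot: [-3.141, -0.003, -3.141]
contact_force: [-0.1, -0.2, -1.8]
width: 0.0333
grip_force: 60.0
```

>>> apply_moves(steps=[0.034,-0.1424,0,0,0,0,1,0.034,-0.1424,0,0,0,0,1,0.034,-0.1424,0,0,0,0,1,0.034,-0.1424,0,0,0,0,1,0.034,-0.1424,0,0,0,0,1,0.034,-0.1424,-0.03,0,0,0,1,0.034,-0.1424,-0.055,0,0,0,1,0.034,-0.1424,-0.055,0,0,0,1,0.034,-0.1424,-0.055,0,0,0,1,0.034,-0.1424,-0.055,0,0,0,1])

```text
time: 36.68
tool_pos: [0.6245, -0.1176, 0.1512]
tool_rot: [3.141, -0.0, -3.14]
contact_force: [-0.4, 0.2, -0.1]
width: 0.0338
grip_force: 60.1
```

Run:
```python
from h import *
s=env.sense(); print(s['tool_pos'],s['tool_rot'])
im,d=snap('side','s10')
cv2.imwrite('pics/s10c.png',cv2.resize(im[145:220,280:355,::-1],(600,600),interpolation=2))
```

```text
[ 0.62447999 -0.11758013  0.15120474] [ 3.14130475e+00 -2.11005811e-04 -3.13995761e+00]
```

View pics/s10c.png

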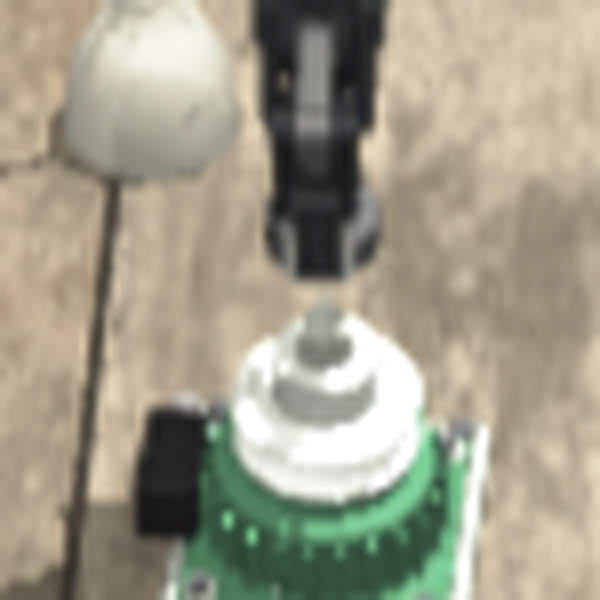

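The black collar is centred at crop x≈322 with the shaft tip at 323, so x is fine. I'll correct y and lower.

>>> apply_moves(steps=[0,-0.0035,0,0,0,0,1,0,-0.0035,-0.007,0,0,0,1,0,-0.0035,-0.014,0,0,0,1,0,-0.0035,-0.021,0,0,0,1,0,-0.0035,-0.028,0,0,0,1,0,-0.0035,-0.035,0,0,0,1,0,-0.0035,-0.042,0,0,0,1,0,-0.0035,-0.049,0,0,0,1,0,-0.0035,-0.049,0,0,0,1,0,-0.0035,-0.049,0,0,0,1])

```text
time: 37.57
tool_pos: [0.6241, -0.1214, 0.1113]
tool_rot: [3.142, -0.001, -3.141]
contact_force: [-0.2, 1.0, -0.9]
width: 0.0329
grip_force: 60.0
```

Bottom at about 0.107, past the taper with no side load. On to TCP 0.102.

>>> apply_moves(steps=[0,0,-0.003,0,0,0,1,0,0,-0.006,0,0,0,1,0,0,-0.009,0,0,0,1,0,0,-0.0115,0,0,0,1,0,0,-0.0115,0,0,0,1,0,0,-0.0115,0,0,0,1,0,0,-0.0115,0,0,0,1,0,0,-0.0115,0,0,0,1,0,0,-0.0115,0,0,0,1,0,0,-0.0115,0,0,0,1])

```text
time: 38.4
tool_pos: [0.6242, -0.1213, 0.1025]
tool_rot: [3.141, -0.0, -3.141]
contact_force: [-0.3, 1.6, -1.8]
width: 0.0331
grip_force: 60.0
```

>>> apply_moves(steps=[0,0,0,0,0,0,0,0,0,0,0,0,0,0,0,0,0,0,0,0,0,0,0,0,0,0,0,0,0,0,0.02,0,0,0,0,0,0,0.05,0,0,0,0,0,0,0.1,0,0,0,0,0,0,0.15,0,0,0,0,0,0,0.2,0,0,0,0,0,0,0.2,0,0,0,0])

```text
time: 39.23
tool_pos: [0.6286, -0.123, 0.2719]
tool_rot: [-3.14, 0.014, 3.141]
contact_force: [1.3, -1.0, 1.4]
width: 0.0856
grip_force: 0.0
```

Run:
```python
from h import *
s=env.sense(); print(s['tool_pos'],s['contact_force'])
im,d=snap('side','s11'); C=cloud('side',d)
for nm,c0,r0,r1 in(('black',(.623,-.119),.009,.015),('brass',(.638,.071),.0065,.011)):
    q=np.hypot(C[...,0]-c0[0],C[...,1]-c0[1]); z=C[...,2][(q>r0)&(q<r1)]; print(nm,np.nanpercentile(z,[10,50,90]).round(4))
for nm,c0,r0,r1 in(('smallrim',(.623,-.119),.022,.028),('largerim',(.638,.071),.025,.042)):
    q=np.hypot(C[...,0]-c0[0],C[...,1]-c0[1]); z=C[...,2][(q>r0)&(q<r1)]; print(nm,np.nanpercentile(z,[10,50,90]).round(4))
cv2.imwrite('pics/s11c.png',cv2.resize(im[120:300,230:390,::-1],(533,600),interpolation=2))
```

```text
[ 0.62860074 -0.12302387  0.27192615] [ 1.34166874 -1.00021335  1.4387001 ]
black [0.0838 0.1116 0.1157]
brass [0.1093 0.1122 0.1149]
smallrim [0.0516 0.0782 0.4474]
largerim [0.0207 0.0762 0.0787]
```

View pics/s11c.png

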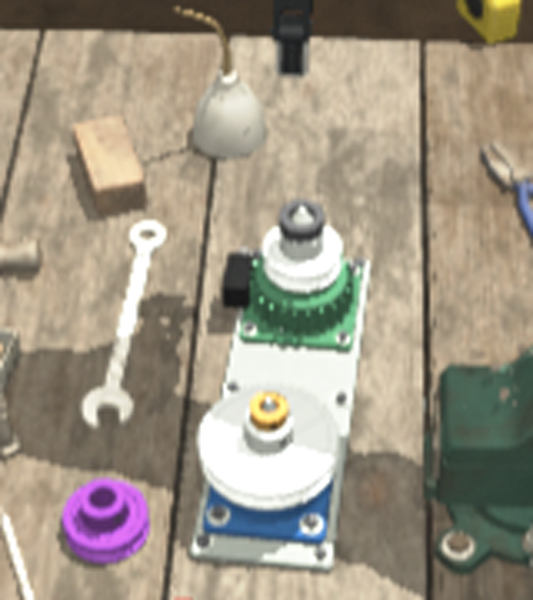

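The black collar lies flat on the small pulley's hub on the motor (crop 301,222), and the brass collar on the large pulley's hub (269,408). Both collar tops are at about 0.112–0.113, as expected. The spanner and oil can have not moved. Handing in.

```bash
python3 -c "
from station import env
print(env.job_done())"
```

```text
the job is handed in; nothing more can be done
None
```

I swapped the pulleys and fitted both collars, and handed the job in at about 39 s: small pulley and black collar on the motor, large pulley and brass collar on the spindle; the spanner and oil can were left alone, and the hand-in gave no verdict.

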